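# Lock the lamp mount with a pin spanner

## Task

Take the wide one of the two pin spanners standing in the wooden rests, set both its prongs fully down into the two holes of the lamp mount's steel lock ring, then turn the ring with it clockwise (seen from above) until its tab meets the stop. Leave the spanner standing in the ring, and the narrow one in its rest.

Things in the scene. Friction and masses are not known exactly. Their poses are not given: they have to be found in the camera images.
- wide_spanner: Spanner to use, 0.3 kg: steel bridge 112x28 mm (z 20-34), two 10 mm prongs below at x=+-45 mm, 20 mm long; dark wooden handle on top, 56 (x) by 18 mm (y), z 33-99: grasp across the 18 mm at z 78. Origin midway between the prong tips; z up, x along bridge. Stands upright, prongs in the slot of a fixed wooden rest 140x60x28 mm, tips 8 mm above the table; lift 25 mm to clear.
- narrow_spanner: The other spanner, not to be used: same handle and heights, bridge only 70 mm long, prongs at x=+-25 mm. Origin and axes as for the wide one. It stands in an equal rest about 160 mm from the other; which rest is whose varies.
- ring_top (a point): Centre of the ring's top face, 36 mm above the table, turning with it; z up, x through both holes (27 mm wide, 24 mm deep, at x=+-45 mm). Steel ring 140 mm across on a fixed grey base 184 mm across; 35 mm bore in the middle. With the bridge resting on the ring the prong tips are 20 mm below this point. A tab on the rim at -y; clockwise of it a stop block on the base.
- lock_ring (a joint): Turn of the ring, rad, growing clockwise seen from above. Starts at 0 to 0.25; at 0.9 the tab meets the stop. Needs about 0.2 N m and stays where left. The prongs have play in the holes: the ring may follow the spanner up to 0.2 rad late.
Things that resemble listed ones, but are neither listed nor needed, are in the scene too. Leave any orange or red look-alike of the wide_spanner alone.

How it is judged:
On the way, in this order (a step that is already met when the one before it is completed fails the run):
1. both prongs of the wide spanner are at least 12 mm down in the ring's two holes, before the ring has been turned (joint below 0.45 rad) (z of wide_spanner in the frame of ring_top below -0.012 m and horizontal distance between wide_spanner and ring_top below 0.015 m and angle between the x axis of wide_spanner and the x axis of ring_top, either way round below 0.35 rad and angle between wide_spanner's own z axis and vertical below 0.17 rad and value of joint lock_ring below 0.45 rad), for 0.2 s.
2. the ring is turned to within 0.17 rad of its stop with the prongs still in the holes (value of joint lock_ring above 0.73 rad and z of wide_spanner in the frame of ring_top below -0.01 m and horizontal distance between wide_spanner and ring_top below 0.015 m), for 0.2 s.
At the end, for the whole second after the job is handed in: Ring within 0.17 rad of its stop (joint above 0.73 rad); the wide spanner released, at rest, upright within 10 degrees, both prongs at least 12 mm down in the holes, origin within 15 mm of the ring axis; the narrow spanner within 30 mm of its start (value of joint lock_ring above 0.73 rad and z of wide_spanner in the frame of ring_top below -0.012 m and horizontal distance between wide_spanner and ring_top below 0.015 m and angle between wide_spanner's own z axis and vertical below 0.17 rad and linear speed of wide_spanner below 0.03 m/s and distance of narrow_spanner from where it was at the start of the episode below 0.03 m); the robot touches nothing.
It fails at once if the narrow spanner is moved more than 30 mm (distance of narrow_spanner from where it was at the start of the episode above 0.03 m).
It also fails if it takes over 42 s, if anything falls off the work surface, if the arm or the gripper's body presses on something with over 40 N, if the wrist force passes 120 N, or if a joint passes its speed limit or range.

## Robot

A 6-joint arm with a two-finger parallel gripper is mounted at the origin on the work surface. World frame = base frame: x ahead of the robot, y to its left, z up, the work surface at z = 0. Lengths are in m, angles in rad, forces in N, time in s.
With the tool pointing down it reaches from about 0.425 to 0.925 m from the base axis. Payload 12.5 kg.
Tool frame: the origin (TCP) lies on the centre line of the jaws, within the pads' length; the fingertips stand 22 mm ahead of it and the grasp point (between the pads) lies 3 mm ahead of it; z points along the fingers, y is the line along which they close (so a half turn about z gives the same grasp; the last joint's range is limited). The gripper opens to 85 mm and grips with 20 to 120 N. Pads are 22 mm wide; open, the fingers measure 114 mm over their backs; the gripper's body (76 mm by 85 mm) begins 54 mm behind the grasp point. The pads swing forward as they close: fully open they stand 13 mm farther back than shut.
Start: joints at [-1.346, 0.491, 1.559, -0, 1.092, -0.106], TCP at [0.203, -0.591, 0.253] pointing down, gripper open.
Joint ranges: [-3.1, 3.1], [-0.84, 2.19], [0.05, 2.79], [-1.13, 4.28], [0.06, 2.93], [-2.69, 2.69]. Speed limits (rad/s): [2.22, 2.22, 2.79, 3.14, 3.14, 3.14].

## Interface

Orientations are given as a rotation vector (axis times angle).
In Python, from cell import bot gives the robot as it stands.
- The arm moves only by the tool drive_tool, never from a script. Its argument "plan" is a list of rows, each an object of numbers: "tx", "ty", "tz": the shift along the tool's x, y, z in units of 30 mm (1.0 is 30 mm); "turn": the turn about the tool's z in units of 6 degrees (1.0 is 6 degrees); "claw": the closure in counts, from 0 (fully open) to 255 (shut). In form: [{"tx": .., "ty": .., "tz": .., "turn": .., "claw": ..}, ...]. A call has 1 to 8 rows; each row is the pose to reach, as a shift and turn from the pose commanded when the call began, along the tool's axes at that moment; what a row does not reach only later rows make up. A row lasts 1/12 s, in which the tool goes at most 41.7 mm and 7.16 degrees, less where a joint would pass 70% of its speed; a pose out of reach is approached as far as the arm can. A call with a gripper value outside its range is refused whole. The fingers move at their own pace and stop on an object; "newtons" is the grip in N (left out, the last holds). Time passes only in rows, so rows that repeat a pose let the fingers close. It gives the time, the measured TCP pose, the force, the opening and the grip force at its end, in the units of the state.
- bot.sense(): the state, without advancing time (a new reading comes with each control period).
- bot.capture(name): name is "scene" or "top" or "wrist"; returns a dict with "frame" (480x640x3 uint8, blue, green, red), "range_z" (480x640 float32, m along the optical axis (not along the pixel's ray), 0 where there is no reading), "intrinsics" (3x3 intrinsics, pixels), "rvec" (rotation vector, rad) and "tvec" (3), from world to camera coordinates, as OpenCV has them; the wrist camera has in their place "mount" (4x4, takes a point from camera to tool coordinates, whose origin is the TCP and whose axes are the flange's). Camera axes: x right, y down, z forward; pixel columns grow to the right and rows downward; lengths in m; the calibration is good to about 2 mm. A picture is of the moment at which its call begins: read the wrist's pose just before it.
- bot.job_done(): hands the job in; it is judged then, once.
The state is a dict: "time_s": time; "joint_pos": joint angles; "qd": joint speeds; "joint_efforts": joint torques, N m; "eef_pos": TCP position; "eef_rot": TCP orientation; "force": force on the tool from outside, world axes, zero at the start; "torque": the same for the moment, N m; "width": finger opening in m; "gripper_force": force on a finger pad.
Only numpy, scipy, OpenCV 4.12 (cv2) and the standard library are available. Lean on these libraries where they do the work, as an engineer would, in place of code of your own. Each camera call takes 0.05 s, during which the arm holds its last target. There are 200 camera calls.

## Working session

There is one attempt and no reset: what is moved stays moved. The work goes in short steps, Python scripts to look and compute and a tool call to move; the robot and the scene stay as the last step left them, time stands still between calls to the robot, and variables do not carry over. Pictures are saved under pics/ and viewed, at most 10 in all, crops included, and the job is handed in when it is done.

Besides the shell and the picture viewer there is one more tool, called after "Request:" as name(argument=value, ...), one argument or row to a line, values as JSON. drive_tool: Moves the arm, as the interface text tells. Its arguments: {"type":"object","properties":{"plan":{"type":"array","items":{"type":"object","properties":{"tx":{"type":"number"},"ty":{"type":"number"},"tz":{"type":"number"},"turn":{"type":"number"},"claw":{"type":"number"}}}},"newtons":{"type":"number"}},"required":["plan"]}

```bash
mkdir -p pics
cat > h.py <<'E'
import numpy as np,cv2
from cell import bot
from scipy.spatial.transform import Rotation as R
def cap(n):
    s=bot.sense(); c=bot.capture(n); K=np.array(c["intrinsics"])
    if n=="wrist":
        T=np.eye(4);T[:3,:3]=R.from_rotvec(s["eef_rot"]).as_matrix();T[:3,3]=s["eef_pos"]
        M=T@np.array(c["mount"])
    else:
        E=np.eye(4);E[:3,:3]=R.from_rotvec(np.ravel(c["rvec"])).as_matrix();E[:3,3]=np.ravel(c["tvec"]);M=np.linalg.inv(E)
    return c["frame"],c["range_z"],K,M
def ray(u,v,K,M,z):
    d=M[:3,:3]@np.linalg.inv(K)@np.array([u,v,1.]); return M[:3,3]+d*(z-M[2,3])/d[2]
def cloud(D,K,M):
    v,u=np.mgrid[:480,:640]; P=np.stack([(u-K[0,2])/K[0,0]*D,(v-K[1,2])/K[1,1]*D,D],-1)
    return P@M[:3,:3].T+M[:3,3]
E
python3 - <<'E'
from h import *
for n in("top","scene"):
    f,D,K,M=cap(n); cv2.imwrite(f"pics/{n}0.png",f); np.savez(f"{n}0.npz",f=f,D=D,K=K,M=M); print(n,M.round(3).tolist(),K.round(1).tolist())
s=bot.sense();print(s["time_s"],s["eef_rot"],s["force"])
E
```

```text
top [[0.01, -0.997, 0.072, 0.42], [-1.0, -0.011, -0.013, -0.071], [0.014, -0.072, -0.997, 0.937], [0.0, 0.0, 0.0, 1.0]] [[519.7, 0.0, 316.1], [0.0, 519.7, 240.9], [0.0, 0.0, 1.0]]
scene [[0.812, 0.5, -0.3, 0.817], [0.584, -0.702, 0.408, -0.557], [-0.007, -0.507, -0.862, 1.038], [0.0, 0.0, 0.0, 1.0]] [[620.5, 0.0, 311.9], [0.0, 620.5, 245.4], [0.0, 0.0, 1.0]]
0.1 [-3.09774291e+00 -5.17002590e-01  1.05449334e-04] [0.52908112 0.10057956 0.1430717 ]
```

View pics/top0.png

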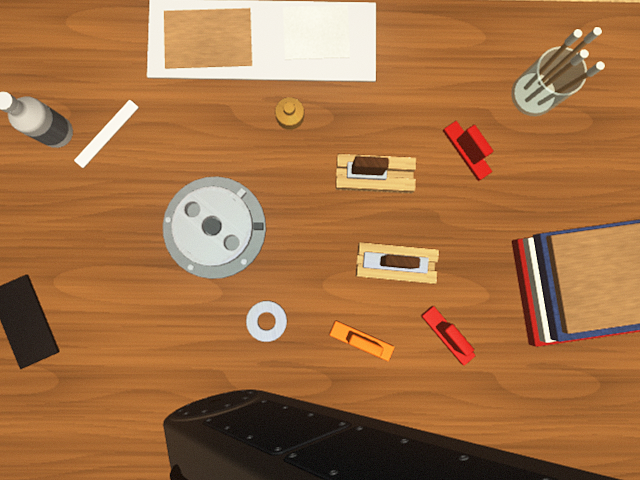

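View pics/scene0.png

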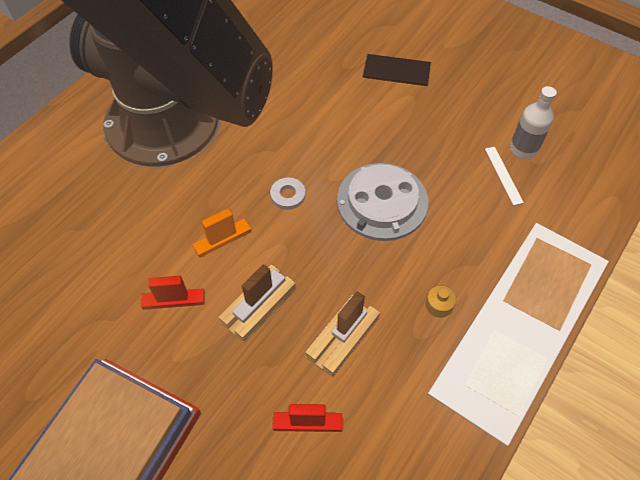

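The top view shows the wide spanner (long light bridge) at about (398,262) and the narrow one at (368,168). The ring centre is near (212,226), with holes at (192,209) and (232,242). The light tab is at (241,192) and the dark stop at (258,226). The orange and red pieces are look-alikes.

Run:
```python
from h import *
for n in("top","scene"):
    d=np.load(f"{n}0.npz");f,D,K,M=[d[k] for k in"fDKM"];P=cloud(D,K,M)
    ok=D>0
    for nm,c in(("wide",(0.279-.0,0)),):
        a=ray(398,262,np.load("top0.npz")["K"],np.load("top0.npz")["M"],.06)
    near=np.hypot(P[...,0]-a[0],P[...,1]-a[1])<.075
    for lab,lo,hi in(("handle",.100,.115),("bridge",.036,.048)):
        m=ok&near&(P[...,2]>lo)&(P[...,2]<hi)
        if lab=="bridge": m&=(cv2.cvtColor(f,cv2.COLOR_BGR2HSV)[...,1]<60)
        q=P[m]
        r=cv2.minAreaRect((q[:,:2]*1000).astype(np.float32));print(n,lab,len(q),q.mean(0).round(4),r)
    T=np.load("top0.npz");c=ray(212,226,T["K"],T["M"],.036)
    m=ok&(np.hypot(P[...,0]-c[0],P[...,1]-c[1])<.085)&(abs(P[...,2]-.036)<.005)
    e=cv2.minEnclosingCircle((P[m][:,:2]*1000).astype(np.float32));print(n,"ring",c,e)
    m=ok&(np.hypot(P[...,0]-c[0],P[...,1]-c[1])<.06)&(P[...,2]<.03)
    k,l,st,ce=cv2.connectedComponentsWithStats(m.astype(np.uint8))
    for i in range(1,k):
        if st[i,4]>20: print(st[i,4],ce[i],ray(*ce[i],K,M,.036).round(4))
    g=cv2.cvtColor(f,cv2.COLOR_BGR2GRAY)
```

```text
top handle 387 [ 0.4504 -0.2201  0.1059] ((450.48052978515625, -220.67430114746094), (56.226688385009766, 18.005935668945312), 85.35000610351562)
top bridge 524 [ 0.448  -0.2137  0.041 ] ((449.9022521972656, -220.36167907714844), (111.13127136230469, 26.902830123901367), 85.37144470214844)
top ring [0.50921076 0.09840461 0.036     ] ((511.7899475097656, 91.48270416259766), 77.68535614013672)
158 [192.7278481  208.65822785] [0.5391 0.1326 0.036 ]
215 [211.66976744 225.01860465] [0.5109 0.099  0.036 ]
178 [231.35955056 241.83707865] [0.482  0.0643 0.036 ]
scene handle 341 [ 0.4511 -0.2238  0.1061] ((450.01123046875, -223.05706787109375), (55.49071502685547, 19.422008514404297), 85.0374526977539)
scene bridge 558 [ 0.4538 -0.2291  0.0412] ((450.9851379394531, -222.5550994873047), (112.34484100341797, 27.947284698486328), 85.5021743774414)
scene ring [0.50921076 0.09840461 0.036     ] ((513.0486450195312, 91.66647338867188), 77.7483901977539)
101 [404.38613861 187.89108911] [0.5395 0.1305 0.036 ]
107 [383.09345794 192.60747664] [0.5113 0.0964 0.036 ]
102 [360.90196078 197.49019608] [0.4822 0.0613 0.036 ]
```

Request:
drive_tool(
  plan=[
    {"tx":11.8,"ty":-8.97,"tz":1.77,"turn":-11.05,"claw":0},
    {"tx":11.8,"ty":-8.97,"tz":1.77,"turn":-11.05,"claw":0},
    {"tx":11.8,"ty":-8.97,"tz":1.77,"turn":-11.05,"claw":0},
    {"tx":11.8,"ty":-8.97,"tz":1.77,"turn":-11.05,"claw":0},
    {"tx":11.8,"ty":-8.97,"tz":1.77,"turn":-11.05,"claw":0},
    {"tx":11.8,"ty":-8.97,"tz":1.77,"turn":-11.05,"claw":0},
    {"tx":11.8,"ty":-8.97,"tz":1.77,"turn":-11.05,"claw":0},
    {"tx":11.8,"ty":-8.97,"tz":1.77,"turn":-11.05,"claw":0},
  ],
)

```text
time_s: 0.77
eef_pos: [0.3878, -0.3143, 0.2135]
eef_rot: [-2.466, -1.947, 0.0]
force: [1.4, -0.3, 0.5]
width: 0.0854
gripper_force: 0.0
```

```bash
cat >> h.py <<'E'
def go(x,y,z,yaw):
    s=bot.sense();Rm=R.from_rotvec(s["eef_rot"]).as_matrix();yw=np.degrees(np.arctan2(Rm[1,0],Rm[0,0]))
    d=Rm.T@(np.array([x,y,z])-s["eef_pos"])/.03
    print("t",s["time_s"],"pos",np.round(s["eef_pos"],4),"yaw",yw.round(2),"tx ty tz",d.round(2),"turn",round(-(yaw-yw)/6,2),"F",np.round(s["force"],1),"T",np.round(s["torque"],2),"w",s["width"],"j",np.round(s["joint_pos"],2))
E
python3 -c "
from h import *
go(.4505,-.2215,.20,85.3)"
```

```text
t 0.7667 pos [ 0.3878 -0.3143  0.2135] yaw 76.58 tx ty tz [3.49 1.32 0.45] turn -1.45 F [ 1.4 -0.3  0.5] T [-0.04  0.06 -0.01] w 0.08541945234318006 j [-0.81  0.36  1.91 -0.    0.87 -0.58]
```

Request:
drive_tool(
  plan=[
    {"tx":3.49,"ty":1.32,"tz":0.45,"turn":-1.45,"claw":0},
    {"tx":3.49,"ty":1.32,"tz":0.45,"turn":-1.45,"claw":0},
    {"tx":3.49,"ty":1.32,"tz":0.45,"turn":-1.45,"claw":0},
    {"tx":3.49,"ty":1.32,"tz":0.45,"turn":-1.45,"claw":0},
    {"tx":3.49,"ty":1.32,"tz":0.45,"turn":-1.45,"claw":0},
    {"tx":3.49,"ty":1.32,"tz":0.45,"turn":-1.45,"claw":0},
  ],
)

```text
time_s: 1.27
eef_pos: [0.4504, -0.224, 0.2002]
eef_rot: [-2.316, -2.122, 0.0]
force: [-0.5, -0.2, -0.4]
width: 0.0852
gripper_force: 0.0
```

```bash
python3 -c "
from h import *
go(.4505,-.2215,.089,85.3)
f,D,K,M=cap('wrist');cv2.imwrite('pics/w1.png',f)
P=cloud(D,K,M);m=(D>0)&(abs(P[...,2]-.107)<.008)&(np.hypot(P[...,0]-.45,P[...,1]+.2215)<.06)
print(m.sum(),P[m].mean(0),cv2.minAreaRect((P[m][:,:2]*1000).astype(np.float32)))"
```

```text
t 1.2667 pos [ 0.4504 -0.224   0.2002] yaw 84.98 tx ty tz [ 0.08 -0.    3.71] turn -0.05 F [-0.5 -0.2 -0.4] T [ 0.   -0.01 -0.03] w 0.0852330255291548 j [-0.59  0.39  1.91 -0.    0.84 -0.5 ]
3410 [ 0.45087099 -0.21961842  0.10754224] ((450.7106628417969, -221.53981018066406), (55.50779724121094, 18.053701400756836), 85.20340728759766)
```

View pics/w1.png

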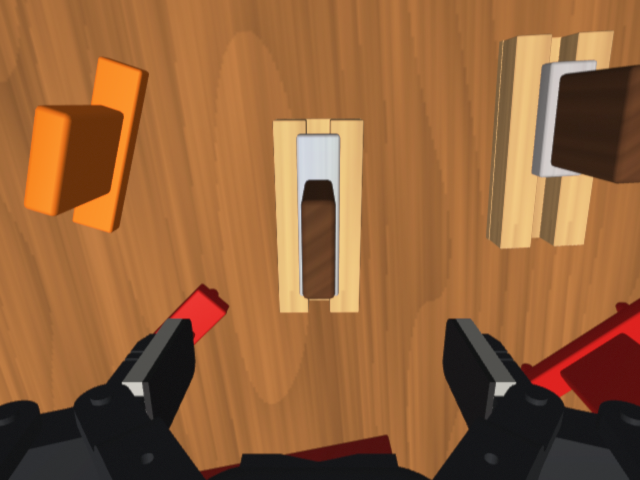

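The wide spanner's handle at (318,245) is centred between the jaws, with the narrow one at (595,125) well clear. I'll go down and grip.

Request:
drive_tool(
  plan=[
    {"tx":0.07,"tz":1.3,"turn":-0.05,"claw":0},
    {"tx":0.07,"tz":2.6,"turn":-0.05,"claw":0},
    {"tx":0.07,"tz":3.4,"turn":-0.05,"claw":0},
    {"tx":0.07,"tz":3.71,"turn":-0.05,"claw":0},
    {"tx":0.07,"tz":3.71,"turn":-0.05,"claw":100},
    {"tx":0.07,"tz":3.71,"turn":-0.05,"claw":255},
    {"tx":0.07,"tz":3.71,"turn":-0.05,"claw":255},
    {"tx":0.07,"tz":3.71,"turn":-0.05,"claw":255},
  ],
  newtons=70,
)

```text
schema error: expected keys tx, ty, tz, turn, claw
```

Request:
drive_tool(
  plan=[
    {"claw":255},
    {"claw":255},
    {"claw":255},
    {"claw":255},
  ],
)

```text
schema error: expected keys tx, ty, tz, turn, claw
```

```bash
python3 -c "
from h import *
go(.4505,-.2215,.165,85.3)"
```

```text
t 1.3167 pos [ 0.4502 -0.2244  0.2002] yaw 84.91 tx ty tz [0.1  0.   1.17] turn -0.07 F [-0.3  0.1  0.1] T [-0.03  0.06  0.03] w 0.08553152160928634 j [-0.59  0.39  1.91 -0.    0.84 -0.5 ]
```

Request:
drive_tool(
  plan=[
    {"tx":0.1,"ty":0,"tz":1.3,"turn":-0.06,"claw":0},
    {"tx":0.1,"ty":0,"tz":2.6,"turn":-0.06,"claw":0},
    {"tx":0.1,"ty":0,"tz":3.4,"turn":-0.06,"claw":0},
    {"tx":0.1,"ty":0,"tz":3.71,"turn":-0.06,"claw":0},
    {"tx":0.1,"ty":0,"tz":3.71,"turn":-0.06,"claw":100},
    {"tx":0.1,"ty":0,"tz":3.71,"turn":-0.06,"claw":255},
    {"tx":0.1,"ty":0,"tz":3.71,"turn":-0.06,"claw":255},
    {"tx":0.1,"ty":0,"tz":3.71,"turn":-0.06,"claw":255},
  ],
  newtons=70,
)

```text
time_s: 1.98
eef_pos: [0.4513, -0.2214, 0.0904]
eef_rot: [2.309, 2.127, 0.001]
force: [-0.5, -0.8, -0.6]
width: 0.0388
gripper_force: 0.0
```

Request:
drive_tool(
  plan=[
    {"tx":0,"ty":0,"tz":0,"turn":0,"claw":255},
    {"tx":0,"ty":0,"tz":0,"turn":0,"claw":255},
    {"tx":0,"ty":0,"tz":0,"turn":0,"claw":255},
    {"tx":0,"ty":0,"tz":0,"turn":0,"claw":255},
    {"tx":0,"ty":0,"tz":0,"turn":0,"claw":255},
  ],
)

```text
time_s: 2.4
eef_pos: [0.4511, -0.221, 0.0901]
eef_rot: [2.309, 2.128, 0.0]
force: [-1.8, 0.1, 8.4]
width: 0.0171
gripper_force: 67.9
```

```bash
python3 -c "
from h import *
go(.4505,-.2215,.165,85.3)"
```

```text
t 2.4 pos [ 0.4511 -0.221   0.0901] yaw 85.32 tx ty tz [-0.02 -0.01 -2.5 ] turn 0.0 F [-1.8  0.1  8.4] T [-0.06  0.23  0.01] w 0.017070199380849315 j [-0.59  0.56  2.01 -0.    0.57 -0.51]
```

Request:
drive_tool(
  plan=[
    {"tx":0,"ty":0,"tz":-1,"turn":0,"claw":255},
    {"tx":0,"ty":0,"tz":-2,"turn":0,"claw":255},
    {"tx":0,"ty":0,"tz":-2,"turn":0,"claw":255},
  ],
)

```text
time_s: 2.65
eef_pos: [0.4522, -0.2216, 0.1534]
eef_rot: [2.305, 2.125, 0.002]
force: [0.3, -1.5, -1.5]
width: 0.0169
gripper_force: 69.7
```

```bash
python3 -c "
from h import *
go(.511,.0975,.150,50.2)"
```

```text
t 2.65 pos [ 0.4522 -0.2216  0.1534] yaw 85.33 tx ty tz [10.76  1.09  0.08] turn 5.85 F [ 0.3 -1.5 -1.5] T [-0.02 -0.09  0.  ] w 0.01685637701566862 j [-0.59  0.46  1.96 -0.    0.72 -0.51]
```

Request:
drive_tool(
  plan=[
    {"tx":1.35,"ty":0.14,"tz":0,"turn":0.75,"claw":255},
    {"tx":2.7,"ty":0.28,"tz":0,"turn":1.5,"claw":255},
    {"tx":4.0,"ty":0.42,"tz":0,"turn":2.2,"claw":255},
    {"tx":5.3,"ty":0.55,"tz":0,"turn":3,"claw":255},
    {"tx":6.6,"ty":0.7,"tz":0,"turn":3.7,"claw":255},
    {"tx":7.9,"ty":0.83,"tz":0,"turn":4.5,"claw":255},
    {"tx":9.2,"ty":0.95,"tz":0,"turn":5.2,"claw":255},
    {"tx":10.3,"ty":1.05,"tz":0,"turn":5.85,"claw":255},
  ],
)

```text
time_s: 3.32
eef_pos: [0.5072, 0.0871, 0.1486]
eef_rot: [-2.847, -1.329, 0.0]
force: [0.6, -0.3, -3.6]
width: 0.0172
gripper_force: 69.6
```

Request:
drive_tool(
  plan=[
    {"tx":0,"ty":0,"tz":0,"turn":0,"claw":255},
    {"tx":0,"ty":0,"tz":0,"turn":0,"claw":255},
    {"tx":0,"ty":0,"tz":0,"turn":0,"claw":255},
  ],
)

```text
time_s: 3.57
eef_pos: [0.5071, 0.0845, 0.1486]
eef_rot: [-2.844, -1.335, 0.001]
force: [-0.1, 1.3, -2.7]
width: 0.0172
gripper_force: 69.8
```

```bash
python3 -c "
from h import *
go(.511,.0975,.150,50.2)
for n in ('scene','wrist','top'):
    f,D,K,M=cap(n);cv2.imwrite(f'pics/{n}2.png',f);np.savez(f'{n}2.npz',f=f,D=D,K=K,M=M)
    P=cloud(D,K,M);H=cv2.cvtColor(f,cv2.COLOR_BGR2HSV)
    m=(D>0)&(abs(P[...,2]-.102)<.007)&(H[...,1]<60)&(np.hypot(P[...,0]-.51,P[...,1]-.0975)<.08)
    if m.sum()>30: print(n,m.sum(),P[m].mean(0),cv2.minAreaRect((P[m][:,:2]*1000).astype(np.float32)))
"
```

```text
t 3.5667 pos [0.5071 0.0845 0.1486] yaw 50.3 tx ty tz [ 0.42 -0.18 -0.05] turn 0.02 F [-0.1  1.3 -2.7] T [0.   0.03 0.02] w 0.017235661951326774 j [ 0.04  0.48  1.94 -0.    0.73  0.73]
scene 532 [0.50729827 0.07756181 0.09985795] ((506.89593505859375, 82.05119323730469), (113.01443481445312, 31.902305603027344), 49.318138122558594)
wrist 6020 [0.53172239 0.11251004 0.10150035] ((524.0125732421875, 103.16716766357422), (59.69563293457031, 28.08546257019043), 50.09538269042969)
top 300 [0.48133347 0.05061185 0.10013641] ((481.98284912109375, 53.553321838378906), (33.79133224487305, 27.82319450378418), 50.03986358642578)
```

View pics/wrist2.png

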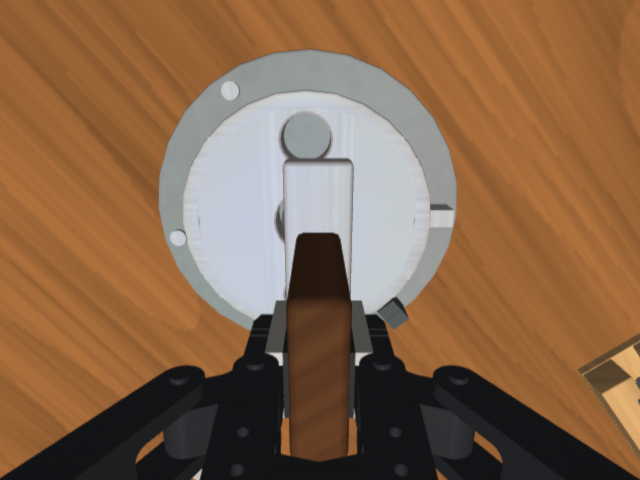

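View pics/scene2.png

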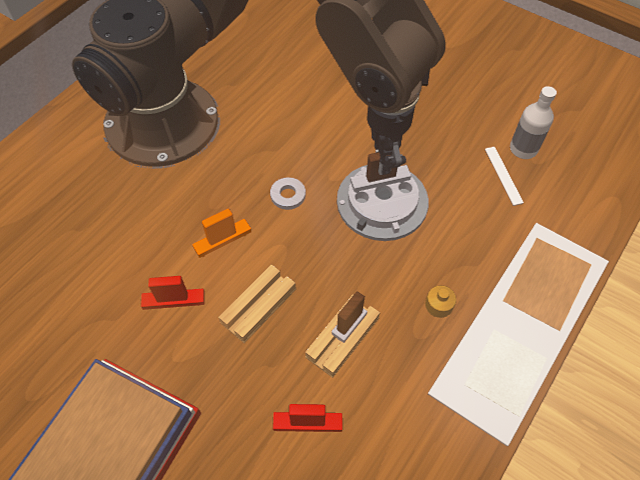

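The wrist view shows the far hole's rim centred at about (306,136) and the bridge's far end at (319,160). The prongs still sit short of the holes. The scene view shows the spanner held upright and the narrow one untouched in its rest.

```bash
python3 -c "
from h import *
d=np.load('wrist2.npz');f,D,K,M=[d[k] for k in 'fDKM']
h=ray(306.5,135.5,K,M,.036);print('hole',h)
P=cloud(D,K,M);m=(D>0)&(P[...,2]<.026)&(np.hypot(P[...,0]-h[0],P[...,1]-h[1])<.02);q=P[m]
print(ray(*cv2.minEnclosingCircle(np.argwhere(m)[:,::-1].astype(np.float32))[0],K,M,.036))
# ring rim
m=(D>0)&(abs(P[...,2]-.036)<.004)&(np.hypot(P[...,0]-.511,P[...,1]-.0975)<.0705);q=P[m][:,:2]
hull=cv2.convexHull((q*1000).astype(np.float32));print(cv2.minEnclosingCircle(hull))
u=np.array([np.cos(np.radians(50.2)),np.sin(np.radians(50.2))])
print('centre from hole',h[:2]-.045*u)
x=q@u; y=q@np.array([-u[1],u[0]]);print('perp extent',y.min(),y.max(),'mid',(y.min()+y.max())/2,'far',x.max()-.07,'cand perp',np.array([.511,.0975])@np.array([-u[1],u[0]]),np.array([.511,.0975])@u)
"
```

```text
hole [0.54155503 0.13362549 0.036     ]
[0.54097917 0.13345025 0.036     ]
((511.2725524902344, 98.20164489746094), 69.88359832763672)
centre from hole [0.51275009 0.09905273]
perp extent -0.3997310224693741 -0.2605183886674399 mid -0.330124705568407 far 0.4021328535462598 cand perp -0.3301821848565073 0.4020036999871808
```

```bash
python3 -c "
from h import *
go(.5115,.0993,.0985,50.1)"
```

```text
t 3.7167 pos [0.5073 0.0835 0.1489] yaw 50.15 tx ty tz [ 0.49 -0.23  1.68] turn 0.01 F [ 0.9 -0.2 -3. ] T [-0.   -0.03  0.04] w 0.01723500779579054 j [ 0.03  0.48  1.94 -0.    0.73  0.73]
```

Request:
drive_tool(
  plan=[
    {"tx":0.47,"ty":-0.2,"tz":0,"turn":0,"claw":255},
    {"tx":0.47,"ty":-0.2,"tz":0.2,"turn":0,"claw":255},
    {"tx":0.47,"ty":-0.2,"tz":0.5,"turn":0,"claw":255},
    {"tx":0.47,"ty":-0.2,"tz":0.8,"turn":0,"claw":255},
    {"tx":0.47,"ty":-0.2,"tz":0.8,"turn":0,"claw":255},
  ],
)

```text
time_s: 4.13
eef_pos: [0.5109, 0.0985, 0.1229]
eef_rot: [-2.844, -1.332, 0.005]
force: [0.8, -0.3, -3.7]
width: 0.0174
gripper_force: 69.6
```

```bash
python3 -c "
from h import *
go(.5115,.0993,.0985,50.1)"
```

```text
t 4.1333 pos [0.5109 0.0985 0.1229] yaw 50.18 tx ty tz [0.04 0.   0.81] turn 0.01 F [ 0.8 -0.3 -3.7] T [-0.02  0.04  0.02] w 0.017354244984183777 j [ 0.06  0.53  1.94 -0.    0.68  0.76]
```

Position is good, so I'll insert gently.

Request:
drive_tool(
  plan=[
    {"tx":0.02,"ty":0,"tz":0.15,"turn":0,"claw":255},
    {"tx":0.02,"ty":0,"tz":0.3,"turn":0,"claw":255},
    {"tx":0.02,"ty":0,"tz":0.45,"turn":0,"claw":255},
    {"tx":0.02,"ty":0,"tz":0.45,"turn":0,"claw":255},
  ],
)

```text
time_s: 4.47
eef_pos: [0.512, 0.0996, 0.1106]
eef_rot: [-2.845, -1.333, 0.002]
force: [-0.1, 0.1, -3.2]
width: 0.0173
gripper_force: 69.6
```

```bash
python3 -c "
from h import *
go(.5115,.0993,.0985,50.1)"
```

```text
t 4.4667 pos [0.512  0.0996 0.1106] yaw 50.2 tx ty tz [-0.02 -0.01  0.4 ] turn 0.02 F [-0.1  0.1 -3.2] T [-0.01  0.03  0.02] w 0.017346313677565416 j [ 0.07  0.55  1.95 -0.    0.65  0.76]
```

Request:
drive_tool(
  plan=[
    {"tx":0,"ty":0,"tz":0.15,"turn":0,"claw":255},
    {"tx":0,"ty":0,"tz":0.3,"turn":0,"claw":255},
    {"tx":0,"ty":0,"tz":0.37,"turn":0,"claw":255},
    {"tx":0,"ty":0,"tz":0.37,"turn":0,"claw":255},
    {"tx":0,"ty":0,"tz":0.37,"turn":0,"claw":255},
    {"tx":0,"ty":0,"tz":0.37,"turn":0,"claw":255},
  ],
)

```text
time_s: 4.97
eef_pos: [0.5123, 0.0997, 0.1004]
eef_rot: [2.845, 1.333, 0.0]
force: [-0.5, -0.1, -2.9]
width: 0.0174
gripper_force: 69.6
```

```bash
python3 -c "
from h import *
go(.5115,.0993,.0985,50.1)"
```

```text
t 4.9667 pos [0.5123 0.0997 0.1004] yaw 50.21 tx ty tz [-0.03 -0.01  0.06] turn 0.02 F [-0.5 -0.1 -2.9] T [0.03 0.03 0.06] w 0.017387795513979256 j [ 0.07  0.56  1.96 -0.    0.62  0.76]
```

Request:
drive_tool(
  plan=[
    {"tx":0,"ty":0,"tz":0,"turn":0.6,"claw":255},
    {"tx":0,"ty":0,"tz":0,"turn":1.2,"claw":255},
    {"tx":0,"ty":0,"tz":0,"turn":1.8,"claw":255},
    {"tx":0,"ty":0,"tz":0,"turn":2.4,"claw":255},
    {"tx":0,"ty":0,"tz":0,"turn":3.0,"claw":255},
    {"tx":0,"ty":0,"tz":0,"turn":3.6,"claw":255},
    {"tx":0,"ty":0,"tz":0,"turn":4.2,"claw":255},
    {"tx":0,"ty":0,"tz":0,"turn":4.8,"claw":255},
  ],
)

```text
time_s: 5.63
eef_pos: [0.5122, 0.0997, 0.1005]
eef_rot: [3.087, 0.58, 0.0]
force: [-1.1, -0.5, -3.0]
width: 0.0174
gripper_force: 69.7
```

```bash
python3 -c "
from h import *
go(.5115,.0993,.0985,0)"
```

```text
t 5.6333 pos [0.5122 0.0997 0.1005] yaw 21.27 tx ty tz [-0.03  0.    0.07] turn 3.54 F [-1.1 -0.5 -3. ] T [-0.07 -0.    0.22] w 0.01736926706170917 j [ 0.07  0.56  1.96 -0.    0.62  1.27]
```

Request:
drive_tool(
  plan=[
    {"tx":0,"ty":0,"tz":0,"turn":0.5,"claw":255},
    {"tx":0,"ty":0,"tz":0,"turn":1.0,"claw":255},
    {"tx":0,"ty":0,"tz":0,"turn":1.5,"claw":255},
    {"tx":0,"ty":0,"tz":0,"turn":2.0,"claw":255},
    {"tx":0,"ty":0,"tz":0,"turn":2.5,"claw":255},
    {"tx":0,"ty":0,"tz":0,"turn":3.0,"claw":255},
  ],
)

```text
time_s: 6.13
eef_pos: [0.5122, 0.0995, 0.1005]
eef_rot: [3.14, 0.091, 0.0]
force: [-1.0, -2.3, -3.4]
width: 0.0171
gripper_force: 69.7
```

```bash
python3 -c "
from h import *
go(.5115,.0993,.0985,0)
f,D,K,M=cap('wrist');cv2.imwrite('pics/w3.png',f)"
```

```text
t 6.1333 pos [0.5122 0.0995 0.1005] yaw 3.31 tx ty tz [-0.02  0.    0.07] turn 0.55 F [-1.  -2.3 -3.4] T [-0.62  0.06  0.28] w 0.017115947010329216 j [ 0.07  0.56  1.96 -0.    0.62  1.58]
```

View pics/w3.png

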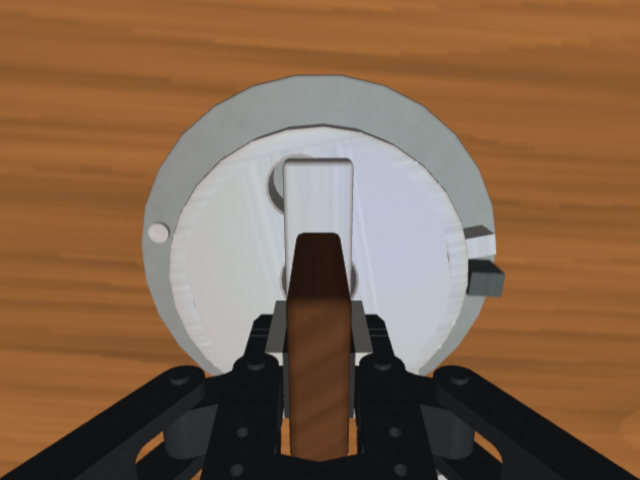

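The tab (480,242) is almost at the stop (486,278). I'll turn slightly more until the torque rises.

Request:
drive_tool(
  plan=[
    {"tx":0,"ty":0,"tz":0,"turn":0.3,"claw":255},
    {"tx":0,"ty":0,"tz":0,"turn":0.6,"claw":255},
    {"tx":0,"ty":0,"tz":0,"turn":0.6,"claw":255},
  ],
)

```text
time_s: 6.43
eef_pos: [0.5123, 0.0995, 0.1005]
eef_rot: [3.141, -0.005, 0.0]
force: [0.1, -1.2, -2.4]
width: 0.0174
gripper_force: 69.7
```

```bash
python3 -c "
from h import *
go(.5115,.0993,.0985,0)"
```

```text
t 6.4333 pos [0.5123 0.0995 0.1005] yaw -0.19 tx ty tz [-0.03  0.01  0.07] turn -0.03 F [ 0.1 -1.2 -2.4] T [-0.47  0.05  0.1 ] w 0.01737731773190262 j [ 0.07  0.56  1.96 -0.    0.62  1.64]
```

Request:
drive_tool(
  plan=[
    {"tx":0,"ty":0,"tz":0,"turn":0.3,"claw":255},
    {"tx":0,"ty":0,"tz":0,"turn":0.6,"claw":255},
    {"tx":0,"ty":0,"tz":0,"turn":0.6,"claw":255},
  ],
)

```text
time_s: 6.68
eef_pos: [0.5123, 0.0995, 0.1005]
eef_rot: [3.139, -0.096, 0.0]
force: [-0.9, -1.9, -1.9]
width: 0.0173
gripper_force: 83.9
```

```bash
python3 -c "
from h import *
go(.5115,.0993,.0985,0)
f,D,K,M=cap('wrist');cv2.imwrite('pics/w4.png',f[150:350,350:600])"
```

```text
t 6.6833 pos [0.5123 0.0995 0.1005] yaw -3.5 tx ty tz [-0.02  0.01  0.07] turn -0.58 F [-0.9 -1.9 -1.9] T [-0.77  0.28  2.33] w 0.01732241236845565 j [ 0.07  0.56  1.96 -0.    0.62  1.7 ]
```

View pics/w4.png

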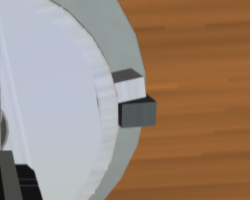

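The crop shows the tab against the stop at about (132,95), and the torque has risen to 2.3 N m. I'll back off the twist a little, set the spanner down and release.

Request:
drive_tool(
  plan=[
    {"tx":0,"ty":0,"tz":0,"turn":-0.5,"claw":255},
    {"tx":0,"ty":0,"tz":0.05,"turn":-0.5,"claw":255},
    {"tx":0,"ty":0,"tz":0.05,"turn":-0.5,"claw":200},
    {"tx":0,"ty":0,"tz":0.05,"turn":-0.5,"claw":120},
    {"tx":0,"ty":0,"tz":0.05,"turn":-0.5,"claw":60},
    {"tx":0,"ty":0,"tz":0.05,"turn":-0.5,"claw":0},
    {"tx":0,"ty":0,"tz":0.05,"turn":-0.5,"claw":0},
    {"tx":0,"ty":0,"tz":0.05,"turn":-0.5,"claw":0},
  ],
  newtons=20,
)

```text
time_s: 7.4
eef_pos: [0.5123, 0.0997, 0.0989]
eef_rot: [-3.141, 0.022, -0.0]
force: [0.6, 0.1, -0.4]
width: 0.0772
gripper_force: 0.0
```

Request:
drive_tool(
  plan=[
    {"tx":0,"ty":0,"tz":0,"turn":0,"claw":0},
    {"tx":0,"ty":0,"tz":0,"turn":0,"claw":0},
    {"tx":0,"ty":0,"tz":-1,"turn":0,"claw":0},
    {"tx":0,"ty":0,"tz":-2,"turn":0,"claw":0},
    {"tx":0,"ty":0,"tz":-3,"turn":0,"claw":0},
    {"tx":0,"ty":0,"tz":-4,"turn":0,"claw":0},
    {"tx":0,"ty":0,"tz":-4,"turn":0,"claw":0},
    {"tx":0,"ty":0,"tz":-4,"turn":0,"claw":0},
  ],
)

```text
time_s: 8.07
eef_pos: [0.5126, 0.0997, 0.2202]
eef_rot: [-3.141, 0.022, -0.005]
force: [0.1, 0.1, -0.7]
width: 0.0854
gripper_force: 0.0
```

```bash
python3 -c "
from h import *
go(.5115,.0993,.0985,0)
f,D,K,M=cap('wrist');cv2.imwrite('pics/w5.png',f)
P=cloud(D,K,M);H=cv2.cvtColor(f,cv2.COLOR_BGR2HSV)
for z in(.115,.050):
    m=(D>0)&(abs(P[...,2]-z)<.005)&(np.hypot(P[...,0]-.5115,P[...,1]-.098)<.08);q=P[m];print(m.sum(),q.mean(0),cv2.minAreaRect((q[:,:2]*1000).astype(np.float32)))
"
```

```text
t 8.0667 pos [0.5126 0.0997 0.2202] yaw -0.8 tx ty tz [-0.05  0.02  4.06] turn -0.13 F [ 0.1  0.1 -0.7] T [0.01 0.04 0.01] w 0.08542406443262468 j [ 0.07  0.38  1.85 -0.    0.9   1.65]
3038 [0.51498739 0.09833986 0.11560382] ((513.2719116210938, 98.35736083984375), (17.89215087890625, 55.76108169555664), 88.67912292480469)
2695 [0.5382632  0.09808213 0.05078544] ((513.351806640625, 98.35047912597656), (27.99559211730957, 111.11117553710938), 89.18034362792969)
```

View pics/w5.png

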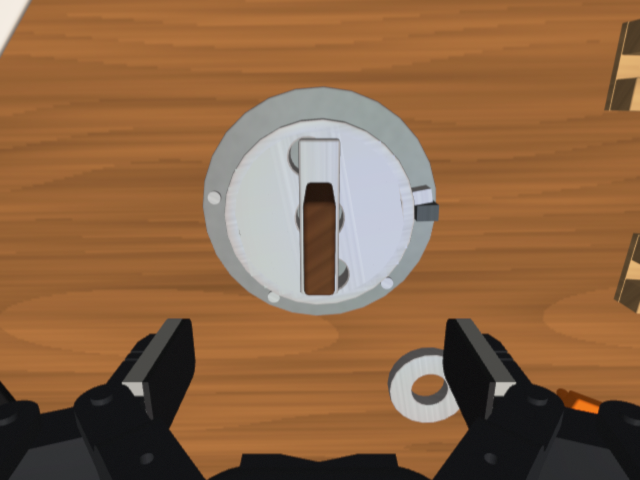

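The spanner stands upright in the ring at (320,217), bridge top at z ≈ 51 mm and about 2 mm off-centre. The tab is against the stop at (424,203) and the gripper is clear, so I'll hand in.

```bash
python3 -c "
from cell import bot
print(bot.job_done())"
```

```text
the job is handed in; nothing more can be done
None
```

The wide spanner is standing in the lock ring with both prongs fully down, the ring is turned clockwise until its tab meets the stop, the narrow spanner was not touched, and the job is handed in (no verdict came back).

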